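# Set up an exhibit photograph: slide the carton onto its place, set and lock the lamp leg

## Robot

A 6-joint arm with a two-finger parallel gripper is mounted at the origin on the work surface. World frame = base frame: x ahead of the robot, y to its left, z up, the work surface at z = 0. Lengths are in m, angles in rad, forces in N, time in s.
With the tool pointing down it reaches from about 0.35 to 0.775 m from the base axis. Payload 5.5 kg.
Tool frame: the origin (TCP) lies between the finger pads; the fingertips stand 19 mm ahead of it and the grasp point (between the pads) is the TCP; z points along the fingers, y is the direction in which the jaws open and shut (so a half turn about z gives the same grasp; the last joint's range is limited). The gripper opens to 85 mm and grips with 20 to 120 N. Pads are 22 mm wide; open, the fingers measure 114 mm over their backs; the gripper's body (76 mm by 85 mm) begins 54 mm behind the grasp point. The pads swing forward as they close: fully open they stand 13 mm farther back than shut.
Start: joints at [-1.427, 0.313, 0.046, 1.304, 0, 1.431], TCP at [0.161, -0.552, 0.25] pointing down, gripper open.
Joint ranges: [-2.76, 2.76], [-0.86, 1.69], [-1.03, 1.26], [-2.2, 2.34], [-1.47, 1.5], [-3.14, 3.14]. Speed limits (rad/s): [2.57, 2.57, 3.14, 3.14, 3.14, 3.14].

## Interface

Orientations are given as a unit quaternion [w, x, y, z].
In Python, from workcell import get_state, cams, workorder gives the robot as it stands.
- The arm moves only by the tool play_rows, never from a script. Its argument "series" is text: rows parted by semicolons, each of 7 numbers parted by spaces: the opening in per cent of the stroke, from 0 (shut) to 100 (fully open), then the shift along the tool's x, y, z in cm, then the turn, a rotation vector about the tool's x, y, z in degrees. A call has 1 to 12 rows; each row shifts and turns the commanded pose from where the row before left it, along the tool's axes as they then stand; what a row does not reach is not made up. A row lasts 1/8 s, in which the tool goes at most 62.5 mm and 10.7 degrees, less where a joint would pass 70% of its speed; a pose out of reach is approached as far as the arm can. A call with a gripper value outside its range is refused whole. The fingers move at their own pace and stop on an object; "newtons" is the grip in N (left out, the last holds). Time passes only in rows, so rows that do not move let the fingers close. It gives the time, the measured TCP pose, the force and the opening at its end, in the units of the state.
- get_state(): the state, without advancing time (a new reading comes with each control period).
- cams.read_camera(name): name is "scene" or "top" or "wrist"; returns the picture (400x640x3 uint8, red, green, blue); there is no depth.
- cams.get_calibration(name): a dict with "fx", "fy", "cx", "cy" (pixels), "rvec" (rotation vector, rad) and "tvec" (3), from world to camera coordinates, as OpenCV has them. Camera axes: x right, y down, z forward; pixel columns grow to the right and rows downward; lengths in m; the calibration is good to about 2 mm. A picture is of the moment at which its call begins: read the wrist's pose just before it. get_calibration takes no time and is no camera call; for the wrist camera it gives the pose at the moment of the call.
- workorder.hand_in(): hands the job in, once; it reports no verdict.
The state is a dict: "clock": time; "joint_pos": joint angles; "qvel": joint speeds; "tau": joint torques, N m; "tcp_pos": TCP position; "orientation": TCP orientation; "wrist_force": force on the tool from outside, world axes, zero at the start; "ft_torque": the same for the moment, N m; "finger_gap": finger opening in m.
Only numpy, scipy, OpenCV 4.12 (cv2) and the standard library are available. Lean on these libraries where they do the work, as an engineer would, in place of code of your own. Each camera call takes 0.05 s, during which the arm holds its last target.

## Task

Get the exhibit ready for its photograph: slide the small open carton of bottles sideways along the table, without lifting it, from its waiting place until it stands square inside the corner marks that have the L-shaped scale, and let go of it. Then draw the lamp's sliding leg up its rod until the upper end of its collar meets the white band and, holding the leg there, squeeze its cam lever fully shut against the collar. Finish still gripping the leg there with the lever shut, do not let go, and leave everything else on the table undisturbed.

Things in the scene. Friction and masses are not known exactly. Their poses are not given: they have to be found in the camera images.
- carton_mid (a point): Middle of the small open cardboard carton: 48 mm along its own x, 72 mm along its own y, straight sides to 40 mm high, with six white dropper bottles packed in it (fixed, tops at 60 mm). This point is 20 mm above its underside, which is on the table. About 0.16 kg.
- carton: The same carton; origin at the centre of its underside (height 0 on the table), z up.
- photo_spot (a point): Centre, on the table, of the photographing place: four flat paper corner marks enclosing 72 mm (its x) by 96 mm (its y), with a flat white L-shaped scale just outside its far and right sides (all flat, nothing to bump into). The carton belongs inside, its x and y along those of this place (either way round). The waiting place, where it starts, has the same marks but no scale.
- leg: Sliding leg of the lamp stand: a square tube on a 16 mm square rod that slopes 15 degrees down from the stand's column to an LED lamp. Origin: on the rod axis at the upper end of its black collar, the edge that must meet the band. y points up the rod, x level across it to the lever side. Collar 28 mm wide (x -14 to 14), 30 tall (z -15 to 15), 64 long (y 0 to -64); tube below 22 mm square.
- nut (a point): Middle of the steel tension nut: a stub 16 mm in diameter, x -14 to -42, axis at y -16, z 0 mm in the leg's frame. A finger beside the collar on the nut's lower side pushes the leg up the rod and holds it. The leg slides 125 mm up from its low stop, where it starts; lever open, its weight (up to 0.6 kg) slides it back down as soon as it is let go. The lever rides on the leg.
- grip_spot (a point): Where a gripper closing along the leg's x can squeeze lever and collar together with both fingers below the nut: x 5, y -35, z 0 mm in the leg's frame. With the lever shut, 38 mm lie between the collar's plain side (x -14) and the lever's outer face (x 24). Free space above and below.
- lever (a joint): Angle of the cam lever, rad: 0 fully shut (flat along the collar), about 0.5 open. Steel blade 7 mm thick, 18 tall, 70 long, on an upright pin at x 20.5, y -18, z 0 mm in the leg's frame; free end down the rod, standing out to +x when open. It stays where left; shutting takes 2 to 12 N pressed 28 mm from the pin. From about 0.3 rad its cam begins to clamp the leg on the rod; shut, it holds it.
- lever_tip (a point): Outer face of the cam lever 60 mm from its pin.
- length_mark (a point): The length mark: lower edge, on the rod axis, of the white band 6 mm wide around the rod, 50 to 110 mm above the collar's end at the start. Same axes as the leg.
- stand: The lamp stand, fixed: steel base 170 mm in diameter and 40 mm high, origin at the centre of its underside, column 22 mm in diameter and a black tilt knuckle on top at 300 mm (up to 325 mm). The rod runs from the knuckle towards the stand's own -y.
- bottle_a: Bystander: upright bottle, 34 mm in diameter, 112 mm tall, under or near the lamp. Origin at its underside.
- bottle_b: Bystander: upright bottle, 34 mm in diameter, 112 mm tall, well to one side.
- bottle_c: Bystander: upright bottle, 40 mm in diameter, 90 mm tall, well to one side.
- bottle_d: Bystander: upright bottle, 28 mm in diameter, 100 mm tall, well to one side.
- retail_box: Bystander: closed box 45 x 70 x 85 mm, standing.
- tent: Bystander: blank yellow folded marker tent, 50 x 60 mm, 58 mm high, beyond the photographing place.
- marker: Bystander: marker pen lying on the table, 130 mm long, 17 mm thick.
Mind the look-alikes: they are no part of the job. What is shaped like the carton but pink or red is not meant.

How it is judged:
On the way, in this order (a step that is already met when the one before it is completed fails the run):
1. the carton stands inside the corner marks with the scale, released and still (x of carton_mid in the frame of photo_spot between -0.011 and 0.011 m and y of carton_mid in the frame of photo_spot between -0.011 and 0.011 m and angle between the x axis of carton and the x axis of photo_spot, either way round below 0.14 rad and contact force between the fingers and carton below 0.05 N and linear speed of carton below 0.02 m/s), for 0.2 s.
2. the leg is held with its collar at the band, the lever still open (distance between leg and length_mark below 0.006 m and value of joint lever above 0.25 rad and contact force between the fingers and leg above 0.2 N), for 0.2 s.
3. the lever is fully shut with the leg still at the band and held (distance between leg and length_mark below 0.006 m and value of joint lever below 0.07 rad and contact force between the fingers and leg above 3 N), for 0.2 s.
At the end, for the whole second after the job is handed in: Carton flat inside the corner marks with the scale (within 11 mm of centre along each side, square within 8 degrees); the collar's upper end within 6 mm of the band's lower edge; lever shut (under 0.07 rad); fingers still gripping the leg (over 3 N); all still (all of step 3 and x of carton_mid in the frame of photo_spot between -0.011 and 0.011 m and y of carton_mid in the frame of photo_spot between -0.011 and 0.011 m and angle between the x axis of carton and the x axis of photo_spot, either way round below 0.14 rad and angle between carton's own z axis and vertical below 0.05 rad and linear speed of leg below 0.01 m/s); the arm keeps its last pose, push and grip.
It fails at once if the carton is lifted off the table or tipped (height (world z) of carton above 0.008 m or angle between carton's own z axis and vertical above 0.2 rad).
It fails at once if the lever is shut while the leg is away from the band (value of joint lever below 0.15 rad and distance between leg and length_mark above 0.012 m).
It fails at once if another thing on the table is pushed or knocked over (distance of any of bottle_a, bottle_b, bottle_c, bottle_d, retail_box, tent, marker from where it was at the start of the episode above 0.02 m or angle between any of bottle_a, bottle_b, bottle_c, bottle_d's own z axis and vertical above 0.4 rad).
It also fails if it takes over 67 s, if anything falls off the work surface, if the arm or the gripper's body presses on something with over 40 N, if the wrist force passes 120 N, or if a joint passes its speed limit or range.

## Working session

There is one attempt and no reset: what is moved stays moved. The work goes in short steps, Python scripts to look and compute and a tool call to move; the robot and the scene stay as the last step left them, time stands still between calls to the robot, and variables do not carry over. Pictures are saved under pics/ and viewed, and the job is handed in when it is done.

Besides the shell and the picture viewer there is one more tool, called after "Call:" as name(argument=value, ...), one argument or row to a line, values as JSON. play_rows: Moves the arm, as the interface text tells. Its arguments: {"type":"object","properties":{"series":{"type":"string"},"newtons":{"type":"number"}},"required":["series"]}

```bash
mkdir -p pics
python3 - <<'E'
from workcell import get_state, cams, workorder
import cv2
print(get_state())
for n in ["scene","top","wrist"]:
    im=cams.read_camera(n); cv2.imwrite(f"pics/{n}0.png",im[:,:,::-1]); print(n,cams.get_calibration(n))
E
```

```text
{'clock': 0.0, 'joint_pos': array([-1.42662792e+00,  3.14000401e-01,  4.49690180e-02,  1.30360753e+00,
       -1.08656998e-05,  1.43118047e+00]), 'qvel': array([ 0.00029704, -0.0002564 , -0.00010258, -0.00210876,  0.00171941,
       -0.00014537]), 'tau': array([ 1.27351537e-03, -4.80624461e+01,  2.98535103e+01,  1.92928535e-02,
       -2.53047010e-04,  3.20373168e-06]), 'tcp_pos': array([ 0.16090325, -0.55152305,  0.24940478]), 'orientation': array([-9.21278565e-04,  9.89949769e-01,  1.41416427e-01, -7.52994476e-06]), 'wrist_force': array([ 0.81842677,  0.95119213, -0.25660733]), 'ft_torque': array([-0.04841066,  0.03312682,  0.03062222]), 'finger_gap': 0.08570456456232398}
scene {'fx': 384.99511389872686, 'fy': 384.99511389872686, 'cx': 316.54560906439104, 'cy': 198.4794797878106, 'rvec': array([ 1.52160926,  1.89520115, -0.87200105]), 'tvec': array([ 0.10207562, -0.19068844,  1.67486649])}
top {'fx': 397.22844238965337, 'fy': 397.22844238965337, 'cx': 315.63428626908706, 'cy': 199.69732943650018, 'rvec': array([ 2.13491018, -2.19222758,  0.12324725]), 'tvec': array([-0.00471443,  0.47863192,  1.23928751])}
wrist {'fx': 286.0318496106881, 'fy': 286.0318496106881, 'cx': 322.39789089774, 'cy': 200.94310060229876, 'rvec': array([-2.33594905,  1.75050351,  0.23839438]), 'tvec': array([-0.57500046, -0.03572792,  0.37923643])}
```

View pics/scene0.png

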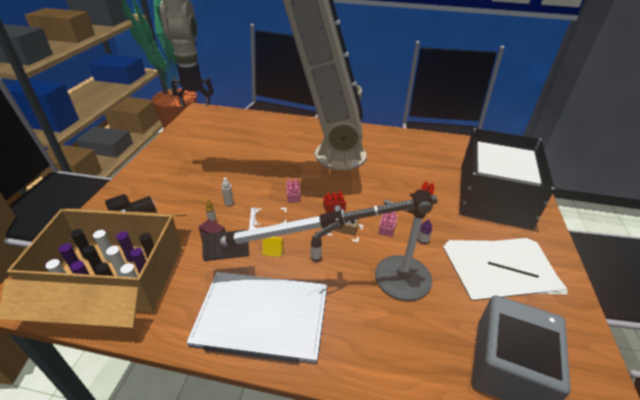

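View pics/top0.png

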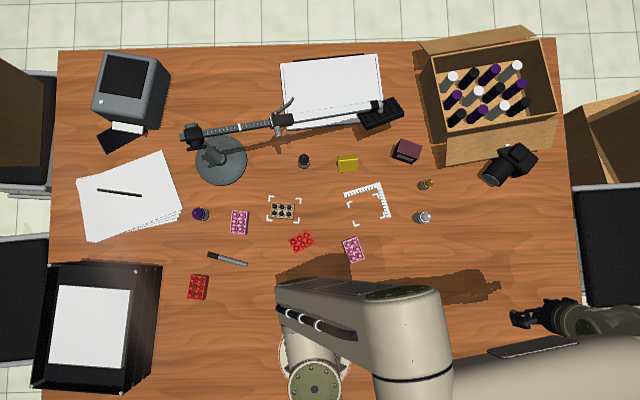

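View pics/wrist0.png

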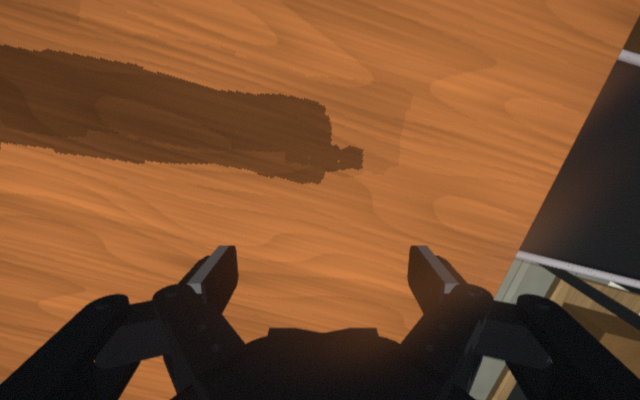

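The top view shows the carton at about (282,210), in marks without a scale. The marks with the L scale are at about (367,205), and the lamp collar and open lever are near (285,112). I'll zoom in on these.

```bash
cat > h.py <<'E'
import numpy as np, cv2
from workcell import get_state, cams, workorder
from scipy.spatial.transform import Rotation as R
def K(c): return np.array([[c['fx'],0,c['cx']],[0,c['fy'],c['cy']],[0,0,1.]])
def ray(c,uv):
    r=R.from_rotvec(c['rvec']).as_matrix()
    d=r.T@np.linalg.solve(K(c),np.array([uv[0],uv[1],1.])); return -r.T@c['tvec'],d/np.linalg.norm(d)
def onz(c,uv,z):
    o,d=ray(c,uv); return o+d*(z-o[2])/d[2]
def proj(c,p):
    return cv2.projectPoints(np.array(p,float).reshape(-1,3),c['rvec'],c['tvec'],K(c),None)[0].reshape(-1,2)
def tri(c1,u1,c2,u2):
    o1,d1=ray(c1,u1);o2,d2=ray(c2,u2)
    A=np.stack([d1,-d2],1); s=np.linalg.lstsq(A,o2-o1,rcond=None)[0]
    a=o1+s[0]*d1;b=o2+s[1]*d2; return (a+b)/2,np.linalg.norm(a-b)
E
python3 - <<'E'
import cv2
t=cv2.imread('pics/top0.png');s=cv2.imread('pics/scene0.png')
def crop(im,x,y,w,h,f,n): cv2.imwrite(n,cv2.resize(im[y:y+h,x:x+w],None,fx=f,fy=f,interpolation=cv2.INTER_CUBIC))
crop(t,170,90,230,60,3.4,'pics/c1.png')
crop(t,250,170,150,80,5,'pics/c2.png')
crop(s,210,180,240,100,3.3,'pics/c3.png')
E
```

```text
(no output)
```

View pics/c1.png

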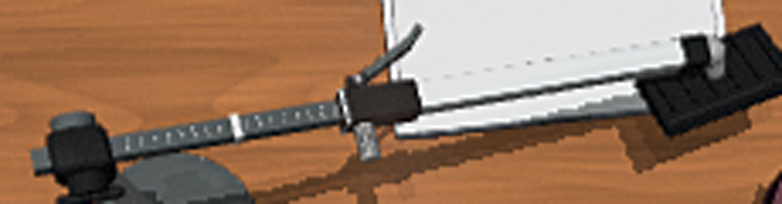

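View pics/c2.png

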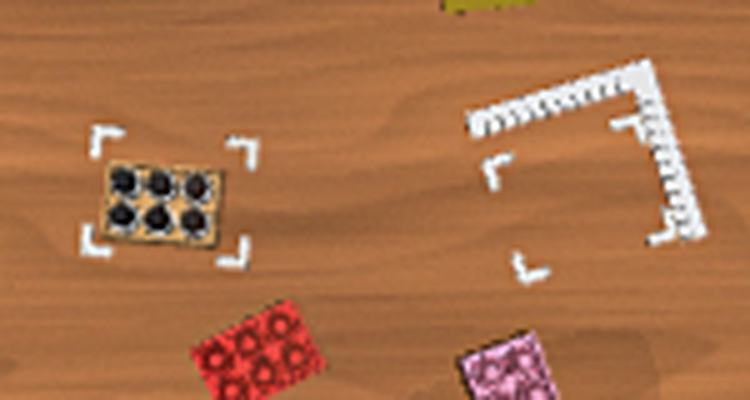

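View pics/c3.png

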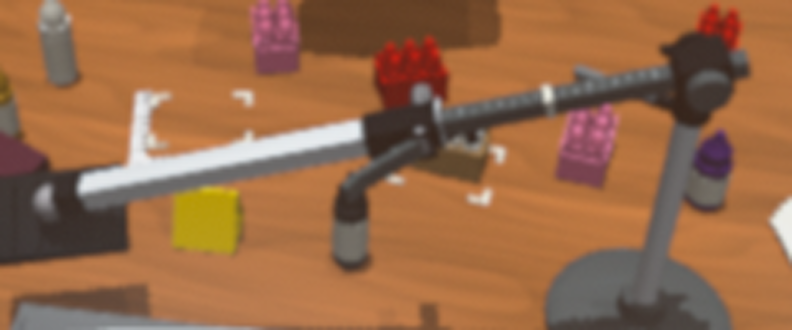

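Run:
```python
from h import *
np.set_printoptions(precision=4,suppress=True)
t=cams.get_calibration('top');s=cams.get_calibration('scene')
f=lambda u:(250+u[0]/5-.4,170+u[1]/5-.4)
C=np.array([onz(t,f(u),0.04) for u in [(107,163),(223,172),(217,247),(103,238)]]);print(C, C.mean(0),np.linalg.norm(C-np.roll(C,1,0),axis=1))
d=(C[0]-C[1])+(C[3]-C[2]);print('carton y yaw-90',np.degrees(np.arctan2(d[1],d[0]))-90)
P=np.array([onz(t,f(u),0.) for u in [(485,163),(640,118),(676,240),(520,282)]]);print(P,P.mean(0),np.linalg.norm(P-np.roll(P,1,0),axis=1))
d=(P[0]-P[1])+(P[3]-P[2]);print(np.degrees(np.arctan2(d[1],d[0]))-90)
g=lambda u:(170+u[0]/3.4-.35,90+u[1]/3.4-.35)
k=lambda u:(210+u[0]/3.3-.35,180+u[1]/3.3-.35)
for n,a,b in [('band',(236,127),(547,100)),('collarup',(345,107),(437,120)),('knuck',(80,150),(700,75)),('nut?',(370,155),(423,92)),('levertip',(418,28),(347,190)),('base',(195,170),(640,0))][:5]:
    print(n,tri(t,g(a),s,k(b)))
print(get_state()['orientation'],t['tvec'],proj(t,[[0.6,0,0]]))
```

```text
[[0.4727 0.1235 0.04  ]
 [0.465  0.0505 0.04  ]
 [0.4178 0.0553 0.04  ]
 [0.4254 0.1267 0.04  ]] [0.4452 0.089  0.04  ] [0.0474 0.0734 0.0474 0.0718]
carton y yaw-90 -6.004618259009078
[[ 0.4705 -0.118   0.    ]
 [ 0.4974 -0.2201  0.    ]
 [ 0.4171 -0.2399  0.    ]
 [ 0.3926 -0.1379 -0.    ]] [ 0.4444 -0.179  -0.    ] [0.0804 0.1056 0.0827 0.1049]
14.108435019952566
band (array([0.6482, 0.1797, 0.2702]), np.float64(0.0009766165949047089))
collarup (array([0.6683, 0.0976, 0.25  ]), np.float64(0.001295025850066318))
knuck (array([0.625 , 0.2911, 0.2983]), np.float64(0.0005499356353566955))
nut? (array([0.6306, 0.0798, 0.2437]), np.float64(0.0028094419398914014))
levertip (array([0.7392, 0.0404, 0.2291]), np.float64(0.0025886635162505494))
[-0.0007  0.99    0.1414 -0.    ] [-0.0047  0.4786  1.2393] [[309.3761 164.0298]]
```

Call:
play_rows(
  series="80 0 0 0 0 0 -9.7;80 0 0 0 0 0 -9.7;80 0 0 0 0 0 -9.7;80 0 0 0 0 0 -9.7;80 0 0 0 0 0 -9.7;80 0 0 0 0 0 -9.7;80 0 0 0 0 0 -9.5",
  newtons=25,
)

```text
clock: 1.02
tcp_pos: [0.161, -0.5518, 0.2499]
orientation: [-0.0, 0.742, 0.671, 0.0]
wrist_force: [-0.7, 0.4, -0.0]
finger_gap: 0.0685
```

Call:
play_rows(
  series="80 5.56 1.8 0.8 0 0 0;80 5.56 1.8 0.8 0 0 0;80 5.56 1.8 0.8 0 0 0;80 5.56 1.8 0.8 0 0 0;80 5.56 1.8 0.8 0 0 0;80 5.56 1.8 0.8 0 0 0;80 5.56 1.8 0.8 0 0 0;80 5.56 1.8 0.8 0 0 0;80 5.56 1.8 0.8 0 0 0;80 5.56 1.8 0.8 0 0 0;80 5.56 1.8 0.8 0 0 0;80 5.56 1.8 0.8 0 0 0",
)

```text
clock: 2.52
tcp_pos: [0.4465, 0.0907, 0.1541]
orientation: [0.0, 0.743, 0.669, 0.0]
wrist_force: [0.6, -0.4, 0.6]
finger_gap: 0.0682
```

Call:
play_rows(
  series="80 0 0 0 0 0 0;80 0 0 0 0 0 0",
)

```text
clock: 2.78
tcp_pos: [0.4454, 0.0888, 0.1539]
orientation: [-0.0, 0.743, 0.669, -0.001]
wrist_force: [-0.3, 0.8, -0.6]
finger_gap: 0.0686
```

Run:
```python
from h import *
c=cams.get_calibration('wrist');im=cams.read_camera('wrist')
t=cams.read_camera('top')
for p in [(0.4452,0.089,0.04),(0.4444,-0.179,0)]: print(proj(c,[p]))
cv2.imwrite('pics/w1.png',im[:,:,::-1]);cv2.imwrite('pics/t1.png',t[:,:,::-1])
```

```text
[[322.84754876 201.34661815]]
[[344.37802417 399.04324543]]
```

View pics/w1.png

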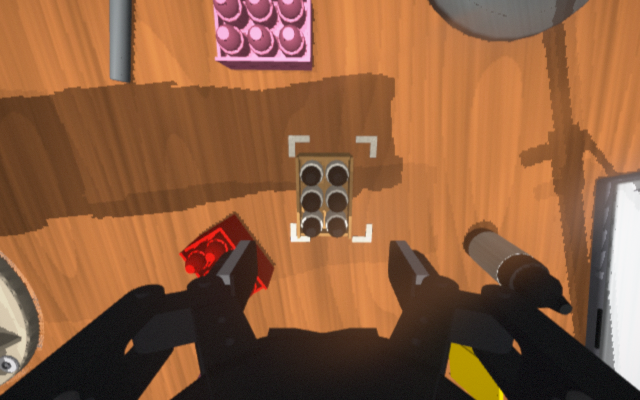

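Call:
play_rows(
  series="80 0 0 3.5 0 0 0;80 0 0 3.5 0 0 0;80 0 0 3.5 0 0 0;80 0 0 1 0 0 0;80 0 0 1.1 0 0 0;80 0 0 0 0 0 0",
)

```text
clock: 3.62
tcp_pos: [0.4463, 0.0883, 0.0285]
orientation: [0.0, 0.744, 0.669, 0.0]
wrist_force: [0.4, -0.1, 0.6]
finger_gap: 0.0681
```

Call:
play_rows(
  series="40 0 0 0 0 0 0;40 0 0 0 0 0 0;40 0 0 0 0 0 0;40 0 0 0 0 0 0;40 0 0 0 0 0 0;40 0 0 0 0 0 0",
  newtons=25,
)

```text
clock: 4.38
tcp_pos: [0.4469, 0.0887, 0.0293]
orientation: [0.001, 0.743, 0.669, 0.001]
wrist_force: [-1.1, -1.2, 6.4]
finger_gap: 0.0477
```

Call:
play_rows(
  series="40 -1 0.6 0 0 0 0;40 -1.5 0.7 0 0 0 0;40 -1.5 0.7 0 0 0 0;40 -1.5 0 0 0 0 0;40 -1.5 0 0 0 0 0;40 -1.5 0 0 0 0 0;40 -1.5 0 0 0 0 0;40 -1.5 0 0 0 0 0;40 -1.5 0 0 0 0 0;40 -1.5 0 0 0 0 0;40 -1.5 0 0 0 0 0;40 -1 0 0 0 0 0",
)

```text
clock: 5.88
tcp_pos: [0.4489, -0.0825, 0.0293]
orientation: [0.0, 0.743, 0.669, 0.001]
wrist_force: [1.7, 4.2, 7.4]
finger_gap: 0.0475
```

Call:
play_rows(
  series="40 0 0 0 0 0 -4;40 0 0 0 0 0 -5;40 0 0 0 0 0 -5;40 0 0 0 0 0 -5;40 0 0 0 0 0 -1;40 0 0 0 0 0 0",
)

```text
clock: 6.62
tcp_pos: [0.4489, -0.0826, 0.0292]
orientation: [0.001, 0.616, 0.788, 0.0]
wrist_force: [0.3, 0.8, 6.9]
finger_gap: 0.0477
```

Run:
```python
from h import *
s=get_state(); r=R.from_quat(np.roll(s['orientation'],-1)).as_matrix()
print(s['tcp_pos'],r.round(3), (r.T@(np.array([.4444,-.179,.0285])-s['tcp_pos']))*100, np.degrees(np.arctan2(r[1,0],r[0,0])))
im=cams.read_camera('top')
cv2.imwrite('pics/t2.png',cv2.resize(im[150:270,240:400,::-1],None,fx=5,fy=5,interpolation=cv2.INTER_CUBIC))
im=cams.read_camera('wrist');cv2.imwrite('pics/w2.png',im[:,:,::-1])
```

```text
[ 0.4488764  -0.08264667  0.02924678] [[-0.242  0.97   0.002]
 [ 0.97   0.242 -0.001]
 [-0.001  0.002 -1.   ]] [-9.24116951 -2.76408629  0.07881524] 103.99122980848817
```

View pics/t2.png

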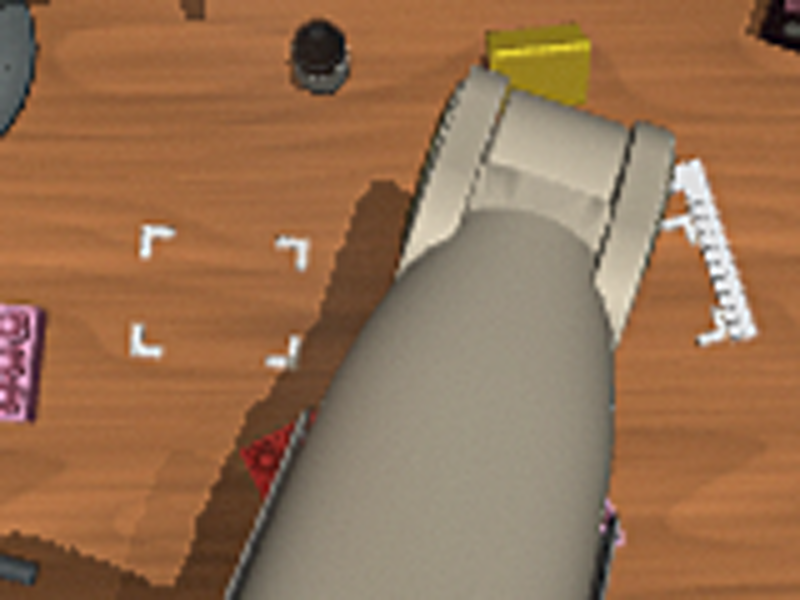

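View pics/w2.png

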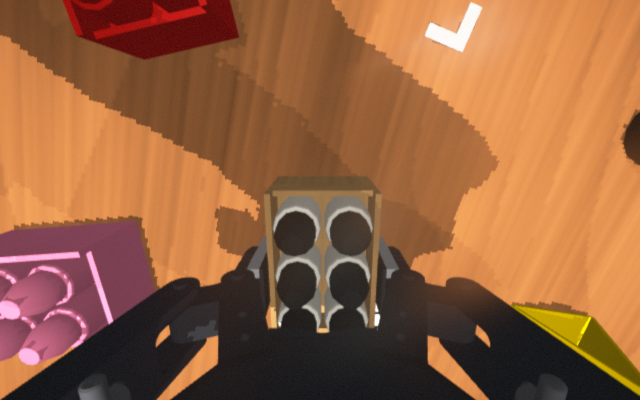

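Run:
```python
from h import *
s=get_state(); r=R.from_quat(np.roll(s['orientation'],-1)).as_matrix()
c=cams.get_calibration('wrist')
for u in [(270,178),(378,178),(266,190),(383,190)]:
    print(u,[(r.T@(onz(c,u,z)-s['tcp_pos'])*1000).round(1) for z in (.04,)])
o,_=ray(c,(0,0));print(r.T@(o-s['tcp_pos']))
# bottle top centres z=.06
for u in [(296,229),(350,229),(295,282),(350,282)]: print(r.T@(onz(c,u,.06)-s['tcp_pos'])*1000)
```

```text
(270, 178) [array([ 44.6, -21.9, -10.9])]
(378, 178) [array([ 44.6,  21.6, -10.8])]
(266, 190) [array([ 39.7, -23.8, -10.9])]
(383, 190) [array([ 39.6,  23.9, -10.8])]
[ 0.06621247 -0.00094755 -0.1243314 ]
[ 30.38203752 -10.04586706 -30.81652534]
[ 30.37198659   8.77377756 -30.78043041]
[  9.60336451 -10.91226677 -30.79667939]
[  9.58008772   9.3184509  -30.75786519]
```

Call:
play_rows(
  series="40 -1.2 0 0 0 0 0;40 -1.4 -0.2 0 0 0 0;40 -1.4 -0.4 0 0 0 0;40 -1.4 -0.5 0 0 0 0;40 -1.4 -0.6 0 0 0 0;40 -1.4 -0.6 0 0 0 0;40 -1.3 -0.5 0 0 0 0;40 0 0 0 0 0 0;40 0 0 0 0 0 0",
)

```text
clock: 7.85
tcp_pos: [0.4444, -0.1828, 0.0293]
orientation: [0.001, 0.616, 0.788, -0.001]
wrist_force: [-0.7, -2.6, 5.6]
finger_gap: 0.0476
```

Run:
```python
from h import *
np.set_printoptions(precision=4,suppress=True)
s=get_state(); r=R.from_quat(np.roll(s['orientation'],-1)).as_matrix()
print(s['tcp_pos'],r.round(3))
c=cams.get_calibration('wrist')
im=cams.read_camera('wrist');cv2.imwrite('pics/w3.png',im[:,:,::-1])
im=cams.read_camera('top');cv2.imwrite('pics/t3.png',cv2.resize(im[150:270,280:440,::-1],None,fx=5,fy=5,interpolation=cv2.INTER_CUBIC))
```

```text
[ 0.4444 -0.1828  0.0293] [[-0.241  0.971  0.001]
 [ 0.971  0.241 -0.003]
 [-0.003  0.001 -1.   ]]
```

View pics/w3.png

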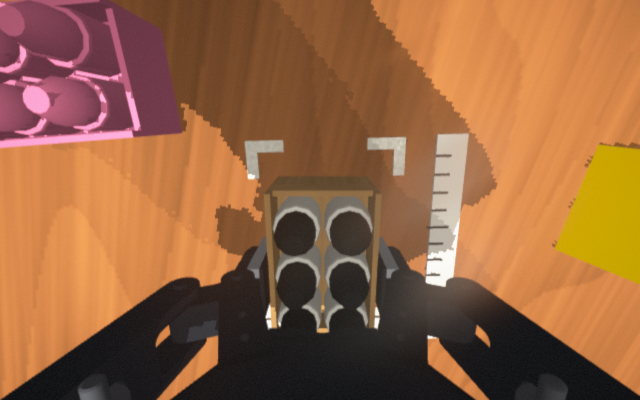

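View pics/t3.png

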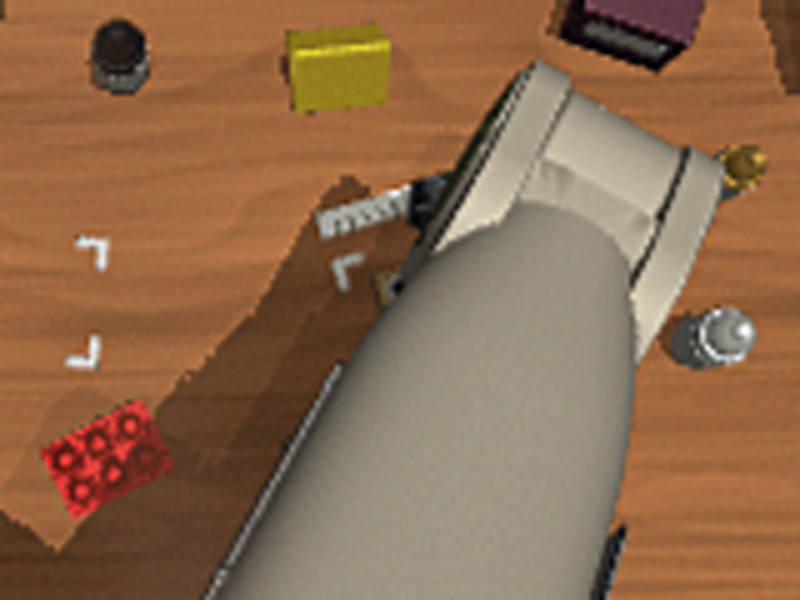

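Run:
```python
from h import *
s=get_state(); r=R.from_quat(np.roll(s['orientation'],-1)).as_matrix()
c=cams.get_calibration('wrist')
for u,z in [((246,142),0),((405,138),0),((275,177),0),((375,177),0),((266,190),.04),((383,190),.04)]:
    print(u,r.T@(onz(c,u,z)-s['tcp_pos'])*1000)
```

```text
(246, 142) [ 56.22449226 -41.05592331  29.07295332]
(405, 138) [58.31877347 42.49315538 29.12770999]
(275, 177) [ 37.54507832 -26.61823361  29.14117076]
(375, 177) [37.55706902 27.77960094 29.18099269]
(266, 190) [ 39.65218667 -23.8289961  -10.86348849]
(383, 190) [ 39.6592962   23.80779768 -10.82860551]
```

Call:
play_rows(
  series="40 0.25 0.1 0 0 0 -1.4;40 0 0 0 0 0 0;40 0 0 0 0 0 0;70 0 0 0 0 0 0;75 0 0 0 0 0 0;75 0 0 0 0 0 0;75 0 0 0 0 0 0;75 0 0 0 0 0 0",
)

```text
clock: 8.95
tcp_pos: [0.444, -0.1786, 0.0282]
orientation: [-0.0, 0.606, 0.795, -0.0]
wrist_force: [-0.3, -0.0, 0.8]
finger_gap: 0.0639
```

Call:
play_rows(
  series="75 0 0 -2 0 0 0;75 0 0 -3 0 0 0;75 0 0 -4 0 0 0;75 0 0 -5 0 0 0;75 0 0 -5 0 0 0;75 0 0 -5 0 0 0;75 0 0 -4 0 0 0;75 0 0 0 0 0 0",
)

```text
clock: 9.95
tcp_pos: [0.4455, -0.1795, 0.3117]
orientation: [0.003, 0.606, 0.795, 0.0]
wrist_force: [0.6, -0.7, -0.7]
finger_gap: 0.064
```

Run:
```python
from h import *
s=get_state(); r=R.from_quat(np.roll(s['orientation'],-1)).as_matrix()
print(s['tcp_pos'],r.round(3))
im=cams.read_camera('wrist');cv2.imwrite('pics/w4.png',im[:,:,::-1])
cv2.imwrite('pics/w4c.png',cv2.resize(im[100:280,220:440,::-1],None,fx=3.3,fy=3.3,interpolation=cv2.INTER_CUBIC))
```

```text
[ 0.44550264 -0.17951886  0.31166597] [[-0.265  0.964  0.006]
 [ 0.964  0.265 -0.004]
 [-0.005  0.005 -1.   ]]
```

View pics/w4.png

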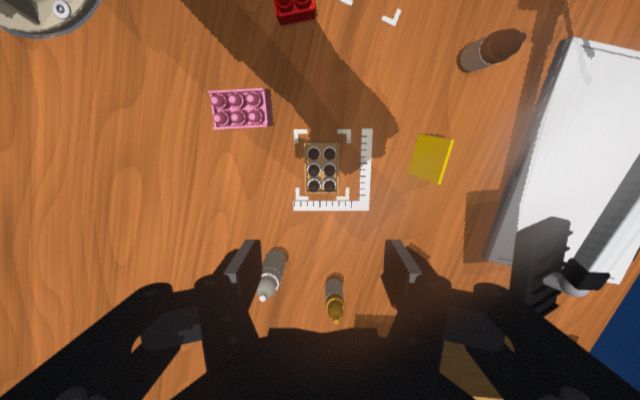

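View pics/w4c.png

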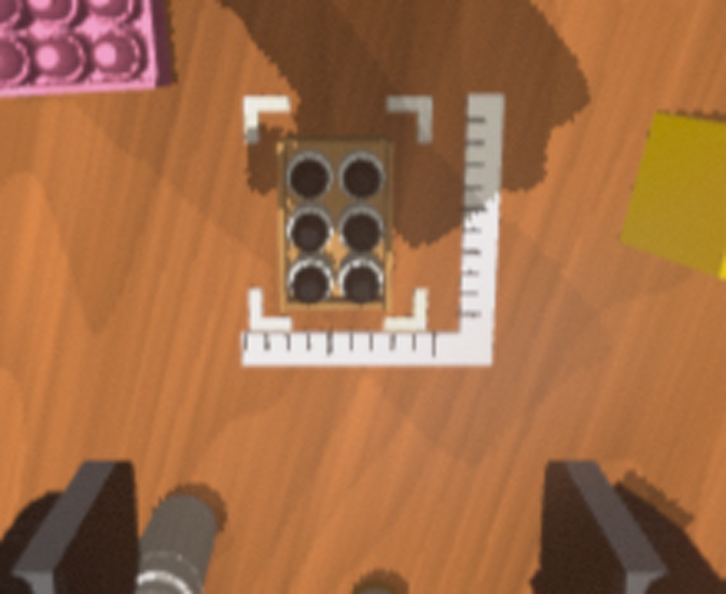

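Run:
```python
from h import *
np.set_printoptions(precision=4,suppress=True)
c=cams.get_calibration('wrist')
f=lambda u:(220+u[0]/3.3-.35,100+u[1]/3.3-.35)
C=np.array([onz(c,f(u),.04) for u in [(278,138),(393,138),(390,310),(285,310)]])
P=np.array([onz(c,f(u),0) for u in [(245,98),(432,97),(427,331),(250,331)]])
for Q in (C,P):
    d=Q[0]-Q[3]+Q[1]-Q[2]; print(Q.mean(0),np.degrees(np.arctan2(d[1],d[0])),np.linalg.norm(Q-np.roll(Q,1,0),axis=1))
d=C.mean(0)-P.mean(0); a=np.arctan2(*(lambda v:(v[1],v[0]))(P[0]-P[3]+P[1]-P[2])); print('along y',d[0]*np.cos(a)+d[1]*np.sin(a),'perp',-d[0]*np.sin(a)+d[1]*np.cos(a))
# rod points from more clicks
```

```text
[ 0.4425 -0.1751  0.04  ] 106.01221060654987 [0.0725 0.0471 0.0725 0.0451]
[ 0.4441 -0.1773  0.    ] 105.38531502374158 [0.1077 0.0834 0.1082 0.0843]
along y 0.0026028777542691796 perp 0.0009278381381415111
```

Call:
play_rows(
  series="75 0 0 -3 0 0 0;75 2.18 3.59 -2 0 0 0;75 2.18 3.59 -2 0 0 0;75 2.18 3.59 0 0 0 0;75 2.18 3.59 0 0 0 0;75 2.18 3.59 0 0 0 0;75 2.18 3.59 0 0 0 0;75 2.18 3.59 0 0 0 0;75 2.18 3.59 0 0 0 0;75 0 0 0 0 7.5 0;75 0 0 0 0 7.5 0;75 0 0 0 0 0 0",
)

```text
clock: 11.5
tcp_pos: [0.6755, 0.0634, 0.3743]
orientation: [-0.106, 0.603, 0.787, 0.077]
wrist_force: [-0.4, 0.6, -1.3]
finger_gap: 0.0637
```

Run:
```python
from h import *
import pickle
s=get_state(); r=R.from_quat(np.roll(s['orientation'],-1)).as_matrix()
print(s['tcp_pos'],r.round(3),s['joint_pos'])
c=cams.get_calibration('wrist');im=cams.read_camera('wrist');cv2.imwrite('pics/w5.png',im[:,:,::-1])
pickle.dump((c,s),open('w5.pkl','wb'))
```

```text
[0.67550702 0.06338556 0.37432132] [[-0.252  0.965 -0.073]
 [ 0.932  0.262  0.249]
 [ 0.26  -0.006 -0.966]] [-0.12472924  0.66303468  0.88328898  1.89821293  0.24032347  1.16884188]
```

View pics/w5.png

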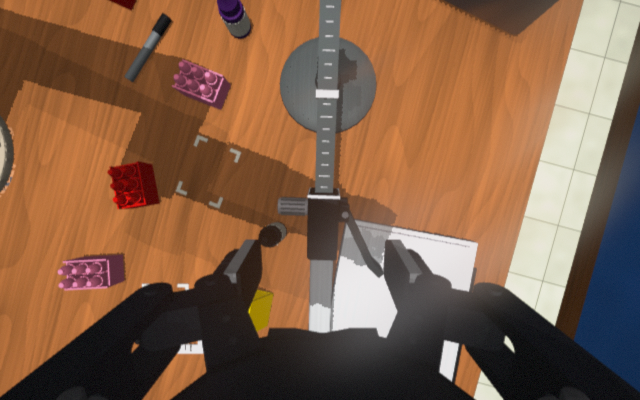

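Run:
```python
import cv2
t=cv2.imread('pics/w5.png')
cv2.imwrite('pics/w5c.png',cv2.resize(t[80:280,250:410],None,fx=3,fy=3,interpolation=cv2.INTER_CUBIC))
```

```text
(no output)
```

View pics/w5c.png

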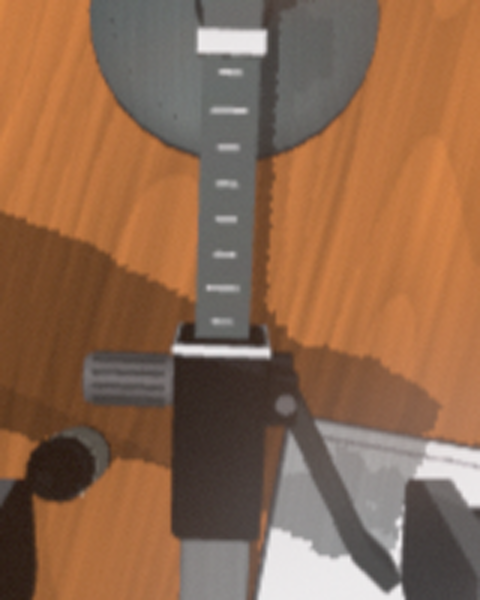

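Run:
```python
from h import *
import pickle
np.set_printoptions(precision=4,suppress=True)
c,st=pickle.load(open('w5.pkl','rb'))
r=R.from_quat(np.roll(st['orientation'],-1)).as_matrix();T=st['tcp_pos']
t=cams.get_calibration('top');s=cams.get_calibration('scene')
w=lambda u:(250+u[0]/3-.33,80+u[1]/3-.33)
g=lambda u:(170+u[0]/3.4-.35,90+u[1]/3.4-.35)
k=lambda u:(210+u[0]/3.3-.35,180+u[1]/3.3-.35)
def tri3(L):
    A=np.zeros((3,3));b=np.zeros(3)
    for cc,u in L:
        o,d=ray(cc,u);M=np.eye(3)-np.outer(d,d);A+=M;b+=M@o
    p=np.linalg.solve(A,b)
    return p,[np.round(proj(cc,p)[0]-u,1) for cc,u in L]
for n,a,b,cc in [('band low',(231,53),(242,126),(542,101)),('collar top',(221,347),(342,107),(437,115))]:
    p,e=tri3([(c,w(a)),(t,g(b)),(s,k(cc))]);print(n,p,e,'tool mm',r.T@(p-T)*1000)
    p,e=tri3([(c,w(a)),(t,g(b))]);print('   w+t',p,e)
    p,e=tri3([(c,w(a)),(s,k(cc))]);print('   w+s',p,e)
obj=np.array([[-14,0,15],[14,0,15],[14,-64,15],[-14,-64,15]],float)/1000
img=np.array([w(u) for u in [(173,347),(270,347),(262,537),(172,537)]])
ok,rv,tv=cv2.solvePnP(obj,img,K(c),None,flags=cv2.SOLVEPNP_IPPE)
Rc=R.from_rotvec(c['rvec']).as_matrix();Rl=Rc.T@cv2.Rodrigues(rv)[0];pl=Rc.T@(tv.ravel()-c['tvec']);print('pnp',pl,Rl)
```

```text
band low [0.6481 0.1763 0.2696] [array([1.2, 2.3]), array([-0.6,  0.4]), array([-0. , -0.3])] tool mm [ 84.9402   3.7835 131.2993]
   w+t [0.647  0.1741 0.2778] [array([-0.7,  1.1]), array([-0.4, -0.2])]
   w+s [0.6468 0.1774 0.268 ] [array([0. , 1.3]), array([ 0.4, -0.1])]
collar top [0.6664 0.098  0.2541] [array([ 1.1, -0.3]), array([0.3, 0.2]), array([ 0.1, -0.1])] tool mm [  3.3611   1.0146 125.3526]
   w+t [0.6655 0.0978 0.2596] [array([-0. , -0.5]), array([ 0.2, -0.1])]
   w+s [0.6656 0.0976 0.2528] [array([ 0. , -0.1]), array([-0., -0.])]
pnp [0.6679 0.0921 0.2807] [[ 0.9592  0.2749 -0.0663]
 [ 0.2739 -0.9615 -0.0236]
 [-0.0702  0.0045 -0.9975]]
```

```bash
cat >> h.py <<'E'
LO=np.array([.6647,.1014,.2395]); BD=np.array([.6465,.1786,.2618])
yaw=np.radians(103.2);ly=np.array([np.cos(yaw)*np.cos(np.radians(15)),np.sin(yaw)*np.cos(np.radians(15)),np.sin(np.radians(15))])
lx=np.array([np.sin(yaw),-np.cos(yaw),0]); lz=np.cross(lx,ly); LR=np.stack([lx,ly,lz],1)
def where():
    s=get_state(); r=R.from_quat(np.roll(s['orientation'],-1)).as_matrix(); T=s['tcp_pos']
    print('tcp in leg0 frame mm',(LR.T@(T-LO)*1000).round(1),'gap',s['finger_gap'],'clock',s['clock'],'F',s['wrist_force'].round(1),'F leg',(LR.T@s['wrist_force']).round(1))
    D=np.stack([ly,lx,-lz],1); print('turn deg (tool)',np.degrees(R.from_matrix(r.T@D).as_rotvec()).round(2))
    return s,r,T
E
python3 - <<'E'
from h import *
s,r,T=where(); print('band y',(LR.T@(BD-LO)*1000))
print('to hover', r.T@(LO+LR@np.array([9,-42,60])/1000-T)*100)
E
```

```text
tcp in leg0 frame mm [  1.8  -2.1 141.3] gap 0.06366308494450126 clock 11.55 F [-0.3 -0.1  0.8] F leg [-0.3  0.2  0.7]
turn deg (tool) [-0.75  0.04  1.92]
band y [-0.09044886 82.38530524  1.01158282]
to hover [-4.00974993  0.69066705  8.12657024]
```

Call:
play_rows(
  series="100 -2 0.35 0 0 0 1.9;100 -2 0.35 0 -0.7 0 0;100 0 0 2 0 0 0;100 0 0 2 0 0 0;100 0 0 2 0 0 0;100 0 0 2 0 0 0;100 0 0 0 0 0 0;100 0 0 0 0 0 0",
)

```text
clock: 12.55
tcp_pos: [0.687, 0.0495, 0.2914]
orientation: [-0.101, 0.615, 0.778, 0.082]
wrist_force: [-0.3, -0.6, 0.6]
finger_gap: 0.0856
```

Run:
```python
from h import *
import pickle
s,r,T=where()
c=cams.get_calibration('wrist');im=cams.read_camera('wrist');cv2.imwrite('pics/w6.png',im[:,:,::-1])
pickle.dump((c,s),open('w6.pkl','wb'))
im=cams.read_camera('scene');cv2.imwrite('pics/s6.png',cv2.resize(im[140:280,210:450,::-1],None,fx=3.3,fy=3.3,interpolation=cv2.INTER_CUBIC))
```

```text
tcp in leg0 frame mm [  9.8 -40.3  64.6] gap 0.08560330103977029 clock 12.55 F [-0.3 -0.6  0.6] F leg [-0.5 -0.3  0.7]
turn deg (tool) [0.21 0.05 0.19]
```

View pics/w6.png

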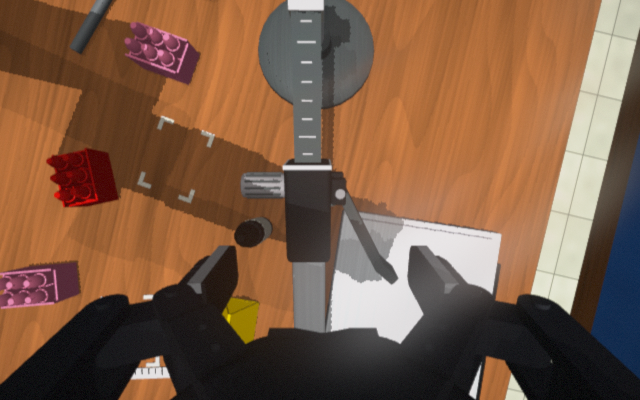

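View pics/s6.png

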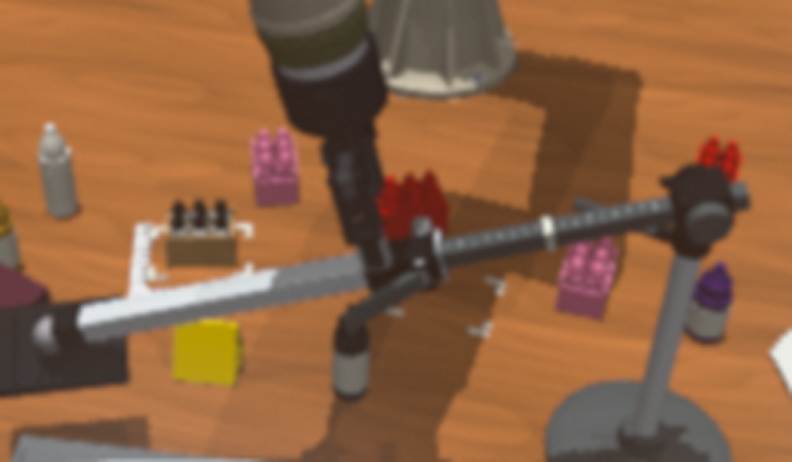

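Call:
play_rows(
  series="100 0 0 2 0 0 0;100 0 0 2 0 0 0;100 0 0 1.5 0 0 0;100 0 0 1.5 0 0 0;100 0 0 0 0 0 0;100 0 0 0 0 0 0",
)

```text
clock: 13.4
tcp_pos: [0.6831, 0.0676, 0.2237]
orientation: [-0.101, 0.615, 0.778, 0.082]
wrist_force: [0.0, 0.4, 0.7]
finger_gap: 0.0854
```

Run:
```python
from h import *
import pickle
s,r,T=where()
im=cams.read_camera('wrist');cv2.imwrite('pics/w7.png',im[:,:,::-1])
im=cams.read_camera('scene');cv2.imwrite('pics/s7.png',cv2.resize(im[170:270,280:400,::-1],None,fx=6,fy=6,interpolation=cv2.INTER_CUBIC))
```

```text
tcp in leg0 frame mm [ 10.2 -40.   -5.6] gap 0.08535349600756759 clock 13.4 F [0.  0.4 0.7] F leg [0.1 0.6 0.6]
turn deg (tool) [0.19 0.03 0.2 ]
```

View pics/w7.png

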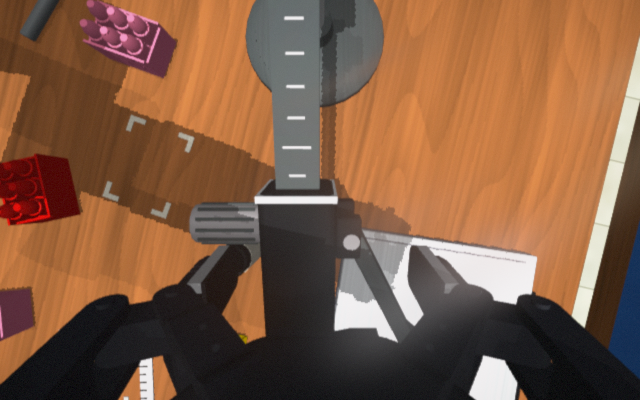

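View pics/s7.png

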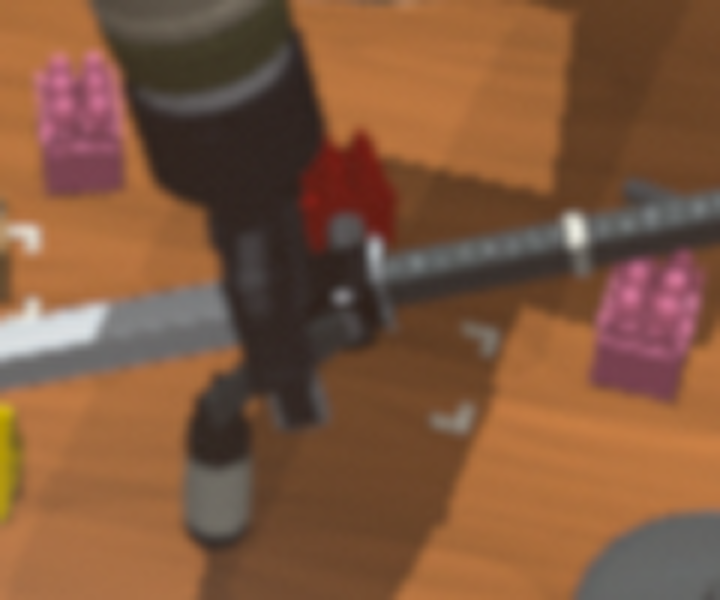

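Call:
play_rows(
  series="90 0 0 0 0 0 0;90 0.5 0 0 0 0 0;90 0.5 0 0 0 0 0;90 0.5 0 0 0 0 0;90 0.5 0 0 0 0 0;90 0 0 0 0 0 0",
)

```text
clock: 14.25
tcp_pos: [0.6782, 0.0871, 0.2284]
orientation: [-0.101, 0.614, 0.778, 0.082]
wrist_force: [-0.3, -0.8, 0.2]
finger_gap: 0.0768
```

Run:
```python
from h import *
import pickle
s,r,T=where()
im=cams.read_camera('wrist');cv2.imwrite('pics/w8.png',im[:,:,::-1])
```

```text
tcp in leg0 frame mm [  9.9 -19.2  -6.3] gap 0.07679146142574407 clock 14.25 F [-0.3 -0.8  0.2] F leg [-0.4 -0.7  0.4]
turn deg (tool) [0.15 0.01 0.23]
```

View pics/w8.png

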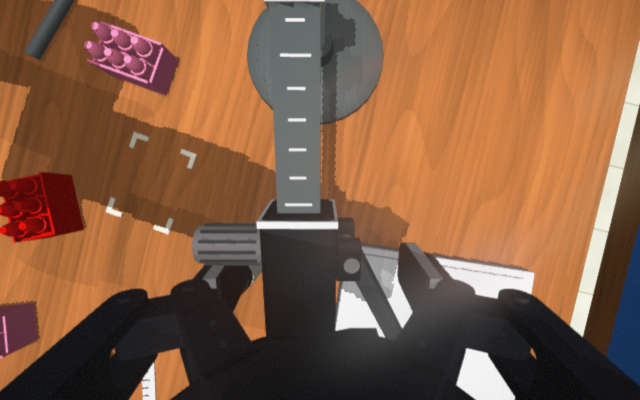

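Call:
play_rows(
  series="90 0.5 0 0 0 0 0;90 0.5 0 0 0 0 0;90 0.5 0 0 0 0 0;90 0.5 0 0 0 0 0;90 0.5 0 0 0 0 0;90 0.5 0 0 0 0 0;90 0 0 0 0 0 0",
)

```text
clock: 15.18
tcp_pos: [0.6714, 0.1154, 0.2361]
orientation: [-0.101, 0.614, 0.778, 0.082]
wrist_force: [0.4, -0.9, 0.2]
finger_gap: 0.0769
```

Run:
```python
from h import *
import pickle
s,r,T=where()
im=cams.read_camera('wrist');cv2.imwrite('pics/w9.png',im[:,:,::-1])
im=cams.read_camera('scene');cv2.imwrite('pics/s9.png',cv2.resize(im[170:270,300:440,::-1],None,fx=5.5,fy=5.5,interpolation=cv2.INTER_CUBIC))
```

```text
tcp in leg0 frame mm [ 9.7 10.8 -6.4] gap 0.07689384073416211 clock 15.175 F [ 0.4 -0.9  0.2] F leg [ 0.2 -0.9  0.5]
turn deg (tool) [ 0.14 -0.    0.22]
```

View pics/w9.png

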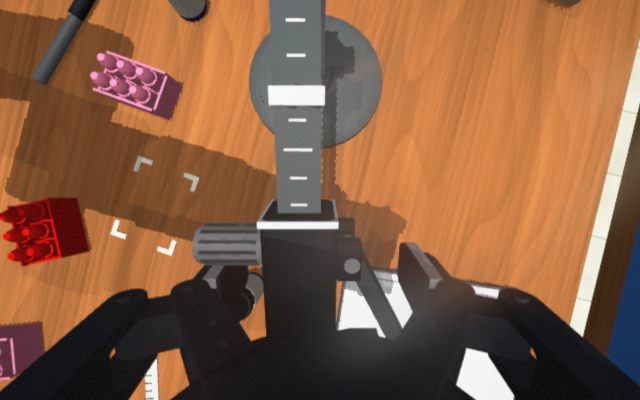

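View pics/s9.png

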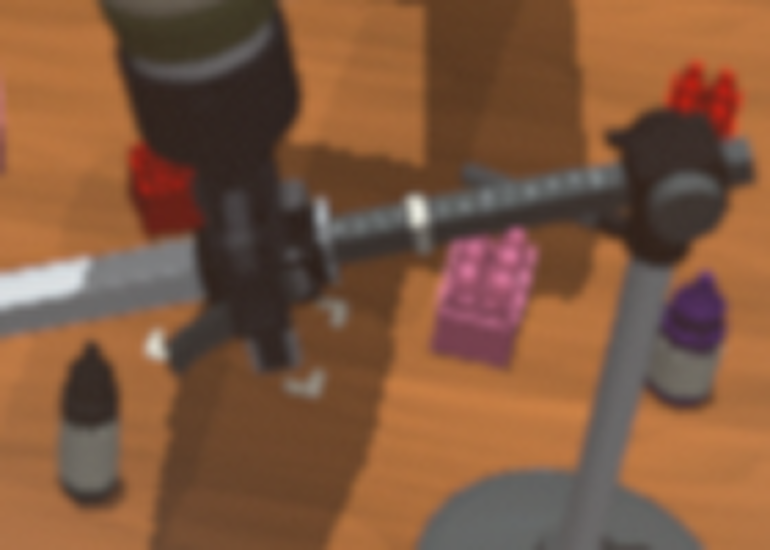

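Run:
```python
from h import *
s,r,T=where()
c=cams.get_calibration('wrist')
Rc=R.from_rotvec(c['rvec']).as_matrix()
o,_=ray(c,(320,200)); print('cam in tool',r.T@(o-T)*1000)
def ontool(u,h):
    o,d=ray(c,u); o=r.T@(o-T);d=r.T@d; return (o+d*(h/1000-o[2])/d[2])*1000
for dz in (-10,-6,-2):
    print(dz,'collar L/R',ontool((257,222),-15+dz),ontool((338,222),-15+dz),'band L/R',ontool((268,104),-9+dz),ontool((325,104),-9+dz),'rod w',ontool((278,213),-8+dz)-ontool((321,213),-8+dz),ontool((297,205),-8+dz)-ontool((298,150),-8+dz))
```

```text
tcp in leg0 frame mm [ 9.7 10.3 -6.4] gap 0.07708885165645815 clock 15.275 F [ 1.  -1.5 -0.8] F leg [ 0.6 -1.9 -0.3]
turn deg (tool) [0.13 0.01 0.2 ]
cam in tool [  66.40808964   -0.96542204 -124.52907177]
-10 collar L/R [ 31.01658958 -24.96856556 -25.        ] [ 31.03007187   4.86062577 -25.        ] band L/R [ 72.59775044 -19.94807728 -19.        ] [ 7.26114563e+01  1.19926531e-03 -1.90000000e+01] rod w [-7.92682877e-03 -1.68009169e+01  0.00000000e+00] [-21.08365089  -0.85021833   0.        ]
-6 collar L/R [ 29.59423129 -25.9332342  -21.        ] [ 29.60825542   5.09477033 -21.        ] band L/R [ 72.83236487 -20.66760053 -15.        ] [ 7.28465902e+01  3.78383178e-02 -1.50000000e+01] rod w [-8.22446879e-03 -1.74317650e+01  0.00000000e+00] [-2.18753090e+01 -8.82142695e-01  1.42108547e-14]
-2 collar L/R [ 28.171873   -26.89790284 -17.        ] [ 28.18643898   5.3289149  -17.        ] band L/R [ 73.0669793  -21.38712379 -11.        ] [ 73.08172416   0.07447737 -11.        ] rod w [-8.52210881e-03 -1.80626132e+01  0.00000000e+00] [-22.66696711  -0.91406706   0.        ]
```

Call:
play_rows(
  series="90 0.5 0 -0.1 0 0 0;90 0.5 0 -0.1 0 0 0;90 0.5 0 -0.1 0 0 0;90 0.5 0 -0.1 0 0 0;90 0.5 0 -0.1 0 0 0;90 0.5 0 -0.1 0 0 0;90 0.3 0 0 0 0 0;90 0 0 0 0 0 0;90 0 0 0 0 0 0",
)

```text
clock: 16.4
tcp_pos: [0.6645, 0.1442, 0.2504]
orientation: [-0.101, 0.615, 0.778, 0.082]
wrist_force: [-0.2, -0.4, 0.4]
finger_gap: 0.0771
```

Run:
```python
from h import *
s,r,T=where()
im=cams.read_camera('wrist');cv2.imwrite('pics/w10.png',cv2.resize(im[120:320,180:440,::-1],None,fx=3,fy=3,interpolation=cv2.INTER_CUBIC))
im=cams.read_camera('scene');cv2.imwrite('pics/s10.png',cv2.resize(im[170:270,300:440,::-1],None,fx=5.5,fy=5.5,interpolation=cv2.INTER_CUBIC))
```

```text
tcp in leg0 frame mm [ 9.6 43.1 -0.2] gap 0.07713748976602125 clock 16.4 F [-0.2 -0.4  0.4] F leg [-0.3 -0.2  0.5]
turn deg (tool) [0.15 0.01 0.18]
```

View pics/w10.png

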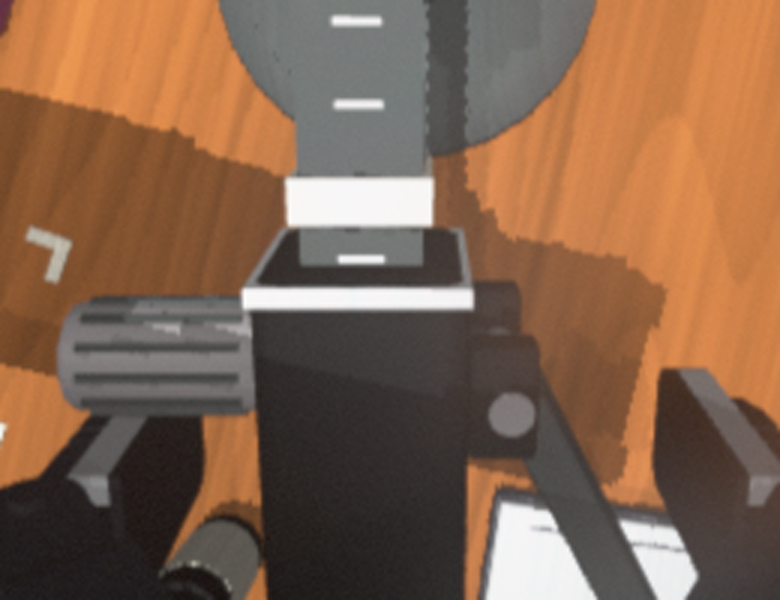

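View pics/s10.png

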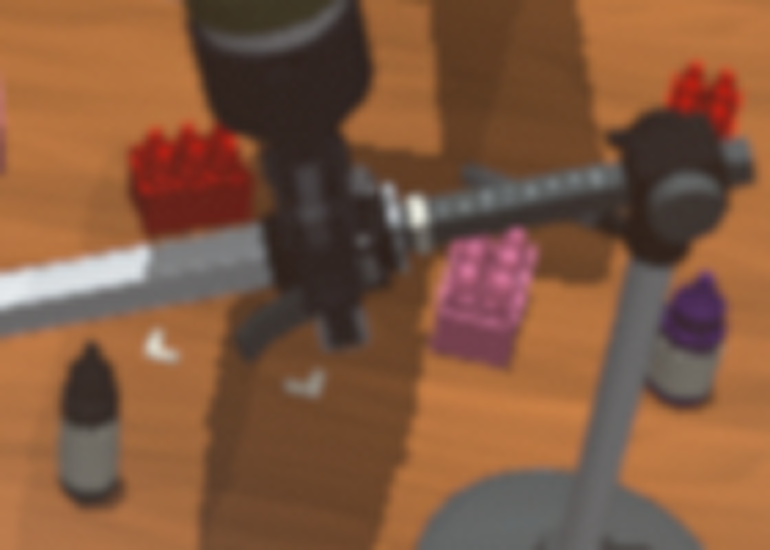

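Call:
play_rows(
  series="90 0.25 0 0 0 0 0;90 0.2 0 0 0 0 0;90 0 0 0 0 0 0;90 0 0 0 0 0 0;90 0 0 0 0 0 0",
)

```text
clock: 17.12
tcp_pos: [0.6634, 0.1485, 0.2514]
orientation: [-0.101, 0.615, 0.778, 0.082]
wrist_force: [1.7, -1.7, -0.2]
finger_gap: 0.0765
```

Run:
```python
from h import *
s,r,T=where()
im=cams.read_camera('wrist');cv2.imwrite('pics/w11.png',cv2.resize(im[120:320,180:440,::-1],None,fx=3,fy=3,interpolation=cv2.INTER_CUBIC))
```

```text
tcp in leg0 frame mm [ 9.5 47.6 -0.5] gap 0.07652784285984436 clock 17.125 F [ 1.7 -1.7 -0.2] F leg [ 1.2 -2.   0.3]
turn deg (tool) [0.13 0.01 0.19]
```

View pics/w11.png

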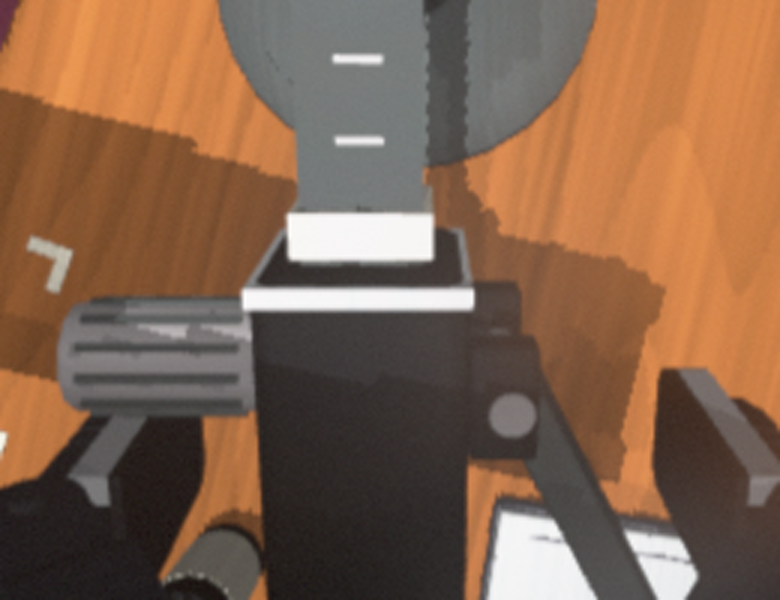

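Call:
play_rows(
  series="90 0 -0.25 0 0 0 0;90 0 -0.2 0 0 0 0;80 0 0 0 0 0 0;70 0 0 0 0 0 0;65 0 0 0 0 0 0;60 0 0 0 0 0 0;60 0 0 0 0 0 0;60 0 0 0 0 0 0",
  newtons=60,
)

```text
clock: 18.18
tcp_pos: [0.6601, 0.1465, 0.2519]
orientation: [-0.1, 0.615, 0.778, 0.082]
wrist_force: [3.6, -4.8, 2.2]
finger_gap: 0.0512
```

Run:
```python
from h import *
s,r,T=where()
im=cams.read_camera('wrist');cv2.imwrite('pics/w12.png',cv2.resize(im[120:320,180:440,::-1],None,fx=3,fy=3,interpolation=cv2.INTER_CUBIC))
```

```text
tcp in leg0 frame mm [ 5.9 46.7  0.3] gap 0.05120470442034349 clock 18.175 F [ 3.6 -4.8  2.2] F leg [ 2.4 -4.7  3.5]
turn deg (tool) [0.27 0.11 0.18]
```

View pics/w12.png

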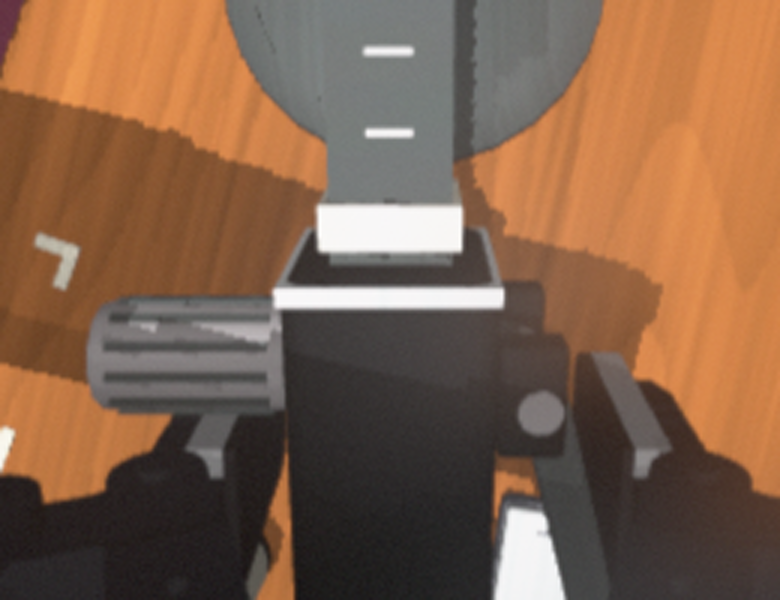

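Call:
play_rows(
  series="55 0.1 0 0 0 0 0;50 0 0 0 0 0 0;45 0 0 0 0 0 0;40 0 0 0 0 0 0;30 0 0 0 0 0 0;20 0 0 0 0 0 0;10 0 0 0 0 0 0;0 0 0 0 0 0 0;0 0 0 0 0 0 0;0 0 0 0 0 0 0",
)

```text
clock: 19.48
tcp_pos: [0.66, 0.1461, 0.2529]
orientation: [-0.099, 0.616, 0.777, 0.082]
wrist_force: [2.7, -8.5, 5.6]
finger_gap: 0.0373
```

Run:
```python
from h import *
s,r,T=where()
im=cams.read_camera('wrist');cv2.imwrite('pics/w13.png',cv2.resize(im[120:320,180:440,::-1],None,fx=3,fy=3,interpolation=cv2.INTER_CUBIC))
im=cams.read_camera('scene');cv2.imwrite('pics/s13.png',cv2.resize(im[150:290,210:450,::-1],None,fx=3.3,fy=3.3,interpolation=cv2.INTER_CUBIC))
im=cams.read_camera('top');cv2.imwrite('pics/t13.png',im[:,:,::-1])
```

```text
tcp in leg0 frame mm [ 5.6 46.5  1.4] gap 0.03731333733180349 clock 19.475 F [ 2.7 -8.5  5.6] F leg [ 0.7 -7.1  7.8]
turn deg (tool) [0.29 0.24 0.06]
```

View pics/w13.png

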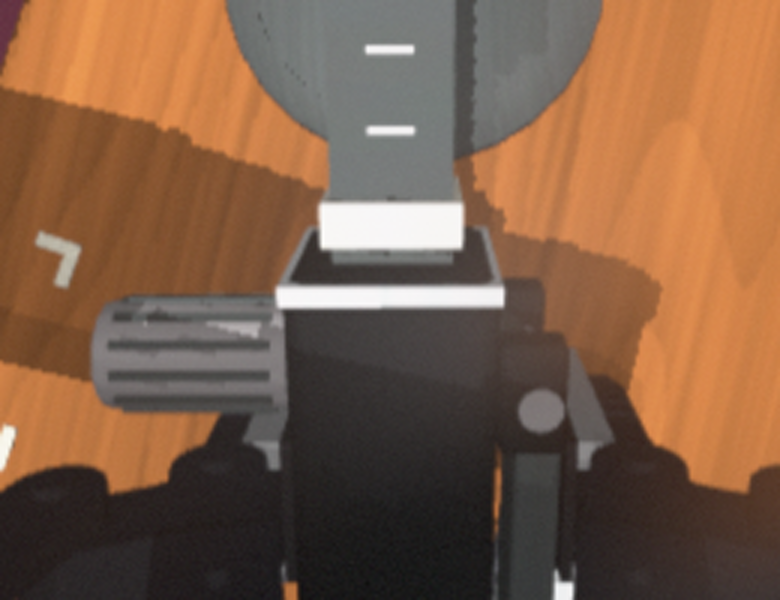

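View pics/s13.png

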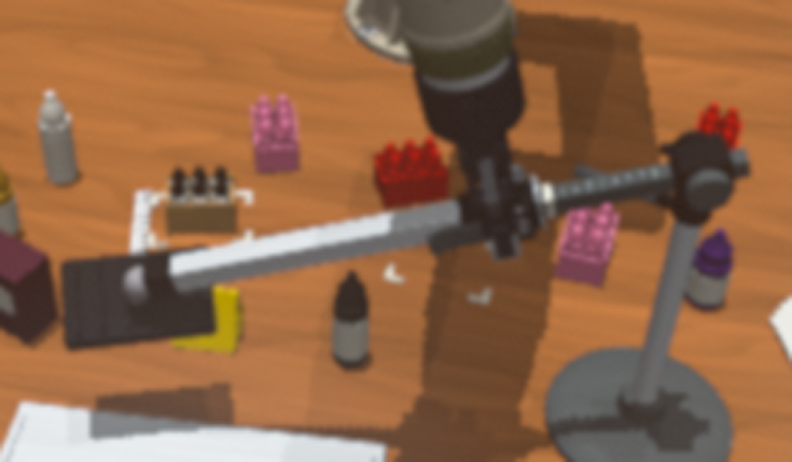

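View pics/t13.png

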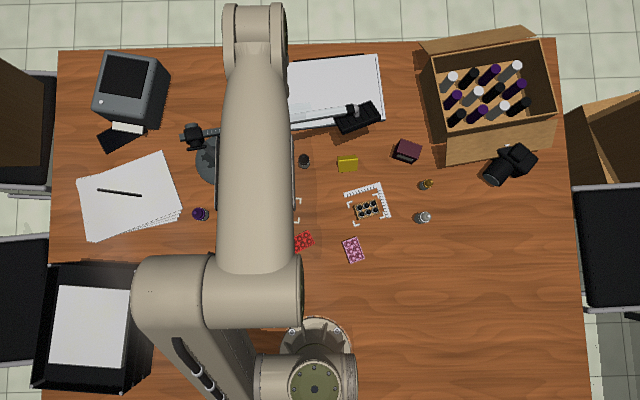

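Call:
play_rows(
  series="0 0 0 0 0 0 0;0 0 0 0 0 0 0;0 0 0 0 0 0 0;0 0 0 0 0 0 0",
)

```text
clock: 20.12
tcp_pos: [0.66, 0.1461, 0.2529]
orientation: [-0.099, 0.616, 0.777, 0.082]
wrist_force: [1.6, -8.1, 5.5]
finger_gap: 0.0366
```

Run:
```python
from h import *
t=cams.get_calibration('top');im=cv2.imread('pics/t13.png')
cv2.imwrite('pics/t13c.png',cv2.resize(im[170:240,320:410],None,fx=7,fy=7,interpolation=cv2.INTER_CUBIC))
where(); print(abs(get_state()['qvel']).max()); print(workorder.hand_in())
```

```text
tcp in leg0 frame mm [ 5.6 46.5  1.4] gap 0.03655831370665272 clock 20.125 F [ 1.6 -8.1  5.5] F leg [-0.3 -6.6  7.5]
turn deg (tool) [0.29 0.24 0.07]
0.0011432020552672964
the job is handed in; nothing more can be done
None
```

View pics/t13c.png

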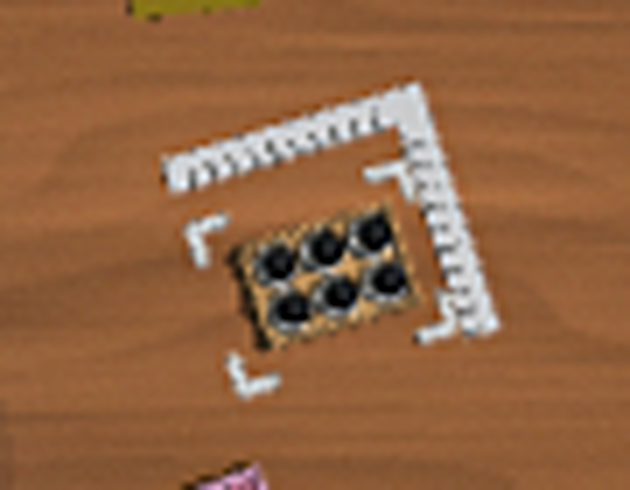

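I finished both parts and handed the job in at about 20 s of the 67 s allowed. The hand-in gave no verdict, so what follows rests on my own measurements.

- **Carton:** I gripped it, slid it along the table into the marks with the scale and let it go. The wrist camera put it about 3 mm off centre along its length, about 1 mm across, and under 1° out of square. The final top view also shows it inside all four marks.
- **Leg:** I pushed it up by the nut and held it with the lever open for about half a second, with the collar within about 0.5 mm of the band. While the lever closed, the leg slipped back slightly. In the last view the collar sits about 1.5–2 mm below the band, inside the 6 mm limit.
- **Lever:** Both fingers are still squeezing the collar and lever at a 60 N grip setting. The opening was 36.6 mm at hand-in, slightly under the 38 mm expected with the lever shut. The last wrist view shows the lever flat along the collar.
- **Everything else:** The arm was still at hand-in, and the last pictures show nothing else disturbed where it could be seen. The arm hides part of the top view, and I didn't see the marker pen in the last pictures.

One check disagreed. Measuring the collar's pose from a single picture gave an impossible result, so I dropped it. I used points matched across two or three camera views and close wrist pictures instead. Those two also differed by several millimetres in the leg's height, which did not affect the grip.

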